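# Hang the tube decapper on the spring balancer

### The arm

A 7-joint arm with a two-finger parallel gripper is mounted at the origin on the work surface. World frame = base frame: x ahead of the robot, y to its left, z up, the work surface at z = 0. Lengths are in mm, angles in rad, forces in N, time in s.
With the tool pointing down it reaches from about 400 to 850 mm from the base axis. Payload 4.5 kg.
Tool frame: the origin (TCP) lies midway between the tips of the shut fingers; the grasp point (between the pads) lies manip.pinch_z behind it (manip.pinch_z is the distance from the TCP to the grasp point, in mm); z points along the fingers, y is the line along which they close (so a half turn about z gives the same grasp; the last joint's range is limited). The gripper opens to 85 mm and grips with 20 to 120 N. Pads are 22 mm wide; open, the fingers measure 114 mm over their backs; the gripper's body (76 mm by 85 mm) begins 54 mm behind the grasp point. The pads swing forward as they close: fully open they stand 13 mm farther back than shut.
Start: joints at [1.203, 0.689, -0.195, 1.565, 0.157, 0.902, -0.215], TCP at [244.454, -575.239, 195.117] pointing down, gripper open.
Joint ranges: [-3.01, 3.01], [-0.46, 2.08], [-1.47, 1.51], [0.13, 2.56], [-1, 4.14], [0.04, 2.09], [-2.66, 2.66]. Speed limits (rad/s): [2.57, 2.57, 3.14, 3.14, 3.14, 3.14, 3.14].

### API

Orientations are given as a unit quaternion [w, x, y, z].
In Python, from workcell import manip, claw, get_obs, eyes gives the robot as it stands. Calls block until the motion is done:
- manip.move_to(position, orientation): joint-space move of the TCP to a pose.
- manip.move_linear(position, max_speed=150, orientation=None, guard=None): straight line of the TCP; orientation=None keeps the orientation; max_speed is the mean speed in mm/s. With guard (N) it stops when the force on the tool has changed by that much, and returns True; else False.
- manip.move_joints(angles): joint-space move.
- claw.open_gripper() and claw.grab(): open the fingers fully, or close them until they stop; the grip force is fixed at half the most.
- manip.dwell(seconds).
- manip.ik(position, orientation): joint angles nearest the present ones, or None.
- get_obs(): the state.
- eyes.read_camera(name): name is "scene" or "top" or "wrist"; returns (picture, depth): 480x640x3 uint8, red, green, blue; 480x640 float32, mm along the optical axis (not along the pixel's ray), 0 where there is no reading.
- eyes.camera_info(name): a dict with "intrinsics" (3x3 intrinsics, pixels), "camera_from_world" (4x4, takes a point from world to camera coordinates). Camera axes: x right, y down, z forward; pixel columns grow to the right and rows downward; lengths in mm; the calibration is good to about 2 mm. A picture is of the moment at which its call begins: read the wrist's pose just before it. camera_info takes no time and is no camera call; for the wrist camera it gives the pose at the moment of the call.
A pose or a line that the arm cannot do raises manip.MotionError and nothing moves.
- manip.sign_off(): hands the job in; it is judged then, once.
The state is a dict: "t": time; "joint_positions": joint angles; "qd": joint speeds; "effort": joint torques, N m; "tcp_pos": TCP position; "tcp_rot": TCP orientation; "force": force on the tool from outside, world axes, zero at the start; "moment": the same for the moment, N m; "width": opening from 0.0 (shut) to 1.0 (fully open); "gripper_force": force on a finger pad.
Only numpy, scipy, OpenCV 4.12 (cv2) and the standard library are available. Lean on these libraries where they do the work, as an engineer would, in place of code of your own. Each camera call takes 0.05 s, during which the arm holds its last target. There are 200 camera calls.

### The job

Take the balancer's hook by its grip, pull it down against its spring, bring it under the bail of the decapper standing in its cradle until it meets the bar, and ease it up so that the spring lifts the decapper out and it hangs still on the hook, upright and clear of the cradle, not leaning on its back plate. Feel for the bar gently: do not press the hook hard against the decapper, never let the balancer fly up, and leave everything else on the bench where it is.

Things in the scene. Friction and masses are not known exactly. Their poses are not given: they have to be found in the camera images.
- grip (a point): Centre of the hook block's grip: an upright black plastic post 34 mm along x, 24 mm along y, 46 mm tall (23 mm above and below this point), taken from above across its 24 mm width (y). It slides along a level 14 mm steel arm whose centre line runs 35 mm below this point. Axes: z up, x along the arm towards its column. Grip, block and hook are one rigid piece that never turns.
- hook: Hook block; origin on the arm's centre line, 35 mm below grip, same axes. Slides freely along the arm (under 1 N drag), 140 to 280 mm from the column's axis. An 8 mm thick steel shank goes straight down from the origin to z = -73 mm; there the hook, 8 mm thick, runs to -x (to the robot, away from the column) and ends in an upturned tip at x = -15 to -23 mm, its top at z = -54 mm.
- throat (a point): Bottom of the hook's throat, on the surface a hung bar rests on: 65 mm below and 9.5 mm to -x of the hook block's origin. The throat is 11 mm wide between shank and tip, the tip 11 mm high.
- carriage (a joint): How far the arm with its hook is pulled down on its column (30 mm square, 460 mm tall, at the arm's +x end), m: 0 = fully up (rest, grip 350 mm above the bench), at most 0.165. A spring pulls it up: about 2.8 N at 0, growing by 45 N per m (some 9 N at 0.14), plus 12 N per m/s of damping. Let go unloaded, it flies up; with the decapper on, it balances at 0.02 to 0.07.
- decapper: The cordless tube decapper (loose); origin under its centre, 47.5 mm below decapper_mid, z up. On its top stands a steel bail, an inverted U of 7 mm round bar: level crossbar along the decapper's y, centre line 136 mm above this origin, 45 mm clear between its legs, 37 mm clear between its bar and the body's top.
- decapper_mid (a point): Centre of the decapper, a white and grey block 72 mm (x) by 50 mm (y), 95 mm tall (47.5 mm above and below this point), upright in its cradle, about 0.5 kg. The bail is clamped fore or aft on the top: its crossbar stands anywhere from 20 mm to -x to 20 mm to +x of this point. This offset is NOT measured here and must be seen or felt. The clamp does not slip in use.
- cradle: Grey plastic charging cradle fixed on the bench; origin under its centre, axes like the decapper's. Socket 74 (x) by 54 mm inside (1 to 2 mm play all round), floor 6 mm up, walls up to 28 mm; on its -x side a back plate 98 mm tall, against which the decapper leans when its bail is pushed to -x. It lies under the arm, turned at most 10 degrees from it.
- rack_a: Bystander: navy rack 66 x 86 mm of red-capped tubes, 93 mm tall; origin under its centre.
- rack_b: Bystander: another such rack of red-capped tubes, 66 x 86 x 93 mm; origin under its centre.
- empty_rack: Bystander: low empty navy rack, 86 x 126 x 22 mm; origin under its centre.
- tissue_box: Bystander: yellow box 110 x 210 x 70 mm; origin under its centre.
- glove_box: Bystander: cardboard glove box 120 x 220 x 80 mm; origin under its centre.
- wash_bottle: Bystander: white bottle, 60 mm across, 150 mm tall; origin under its centre.
- beaker: Bystander: clear plastic beaker, 70 mm across, 80 mm tall; origin under its centre.
Things that resemble listed ones, but are neither listed nor needed, are in the scene too. Of the things that look like the cradle, the smaller one is meant.

How it is judged (in metres and radians):
On the way, in this order (a step that is already met when the one before it is completed fails the run):
1. the hook is pulled well down towards the decapper (carriage more than 0.10 m down) (value of joint carriage above 0.1 m), for 0.2 s.
2. the decapper hangs on the hook, lifted at least 27 mm, out of its socket (z of decapper_mid in the frame of cradle above 0.0805 m and contact force between hook and decapper above 1.5 N), for 0.2 s.
At the end, for the whole second after the job is handed in: The decapper hangs from the hook by its bail, its weight on the hook, at least 27 mm above where it stood and touching no part of the cradle, within 20 degrees of upright, its centre within 45 mm (horizontally) of below the throat, and nearly still (under 0.06 m/s and 0.8 rad/s) (all of step 2 and angle between decapper_mid's own z axis and vertical below 0.35 rad and linear speed of decapper below 0.06 m/s and angular speed of decapper below 0.8 rad/s and horizontal distance between decapper_mid and throat below 0.045 m and contact force between decapper and cradle below 0.3 N).
It fails at once if the hook presses on the decapper with more than 15 N (contact force between hook and decapper above 15 N).
It fails at once if the balancer flies up faster than 0.4 m/s (velocity of joint carriage below -0.4 m/s).
It fails at once if a bystander is moved by more than 15 mm (distance of any of rack_a, rack_b, empty_rack, tissue_box, glove_box, wash_bottle, beaker from where it was at the start of the episode above 0.015 m).
It also fails if it takes over 56 s, if anything falls off the work surface, if the arm or the gripper's body presses on something with over 40 N, if the wrist force passes 120 N, or if a joint passes its speed limit or range.

## Working session

There is one attempt and no reset: what is moved stays moved. The work goes in short steps, each a Python script; the robot and the scene stay as the last script left them, time stands still between calls to the robot, and variables do not carry over. Pictures are saved under pics/ and viewed, at most 12 in all, crops included, and the job is handed in when it is done.

```bash
ls; mkdir -p pics; python3 - <<'E'
from workcell import manip, claw, get_obs, eyes
import cv2, numpy as np
for n in ("scene","top"):
    p,d=eyes.read_camera(n); cv2.imwrite(f"pics/{n}0.png",p[...,::-1]); np.savez(f"pics/{n}0.npz",p=p,d=d)
    i=eyes.camera_info(n); print(n,np.round(i["intrinsics"],1).tolist(),np.round(i["camera_from_world"],3).tolist())
o=get_obs();print(o["t"],o["tcp_rot"],o["force"],manip.pinch_z)
E
```

```text
pics
scene [[437.3, 0.0, 322.5], [0.0, 437.3, 235.2], [0.0, 0.0, 1.0]] [[-0.837, 0.547, -0.018, 480.327], [0.314, 0.455, -0.833, 4.477], [-0.448, -0.703, -0.553, 1482.187], [0.0, 0.0, 0.0, 1.0]]
top [[599.9, 0.0, 316.9], [0.0, 599.9, 241.2], [0.0, 0.0, 1.0]] [[0.019, -1.0, -0.012, -17.265], [-0.996, -0.018, -0.092, 568.187], [0.092, 0.013, -0.996, 1729.601], [0.0, 0.0, 0.0, 1.0]]
0.1 [-8.00204239e-04  9.79878161e-01  1.99594834e-01 -2.26217641e-04] [0.03029829 0.47182713 0.12213192] 18.700000000000003
```

View pics/scene0.png

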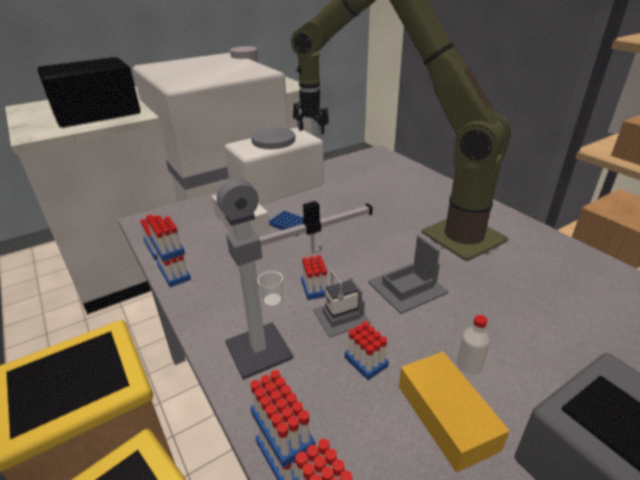

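View pics/top0.png

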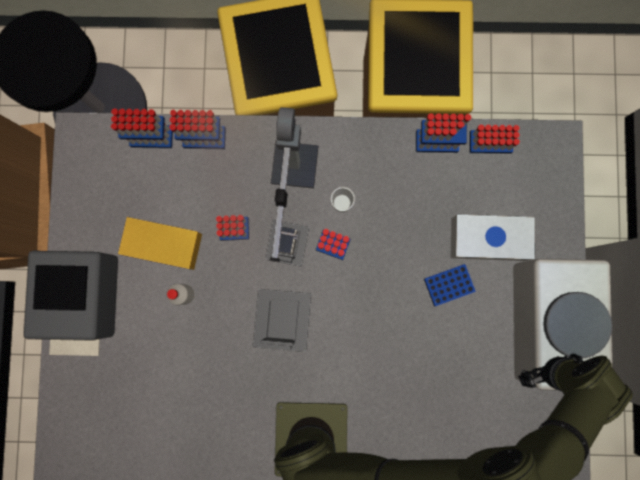

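The black grip post is at (281,198) in top and (312,217) in scene. The decapper, in the smaller cradle, is at (285,243) in top and (343,302) in scene. The larger empty cradle at (282,320) in top is the decoy. Racks stand on both sides of the decapper, at (232,227) and (333,243) in top. Next come close crops and points from the depth.

```bash
cat > h.py <<'E'
from workcell import manip, claw, get_obs, eyes
import cv2, numpy as np
def cloud(n,d,info=None):
    i=info or eyes.camera_info(n); K=i["intrinsics"]; T=np.array(i["camera_from_world"])
    v,u=np.mgrid[:480,:640]; c=np.stack([(u-K[0][2])*d/K[0][0],(v-K[1][2])*d/K[1][1],d],-1)
    return (c-T[:3,3])@T[:3,:3]
E
python3 - <<'E'
from h import *
S=np.load("pics/scene0.npz");T=np.load("pics/top0.npz")
a=cv2.resize(S["p"][180:340,230:390],(560,560),interpolation=3); b=cv2.resize(T["p"][140:280,230:300+70-0][:, :140],(560,560),interpolation=3)
cv2.imwrite("pics/crS.png",a[...,::-1]);cv2.imwrite("pics/crT.png",b[...,::-1])
W=cloud("top",T["d"]);Ws=cloud("scene",S["d"])
for u,v in [(281,195),(281,198),(281,202),(284,170),(279,220),(276,245),(275,257),(292,240),(287,250),(285,235)]: print("top",u,v,W[v,u].round(0))
for u,v in [(312,207),(312,217),(312,228),(343,302),(345,290),(340,285),(280,235),(350,216)]: print("sc",u,v,Ws[v,u].round(0))
# grip: dark points z 320..380
for nm,w,p in (("top",W,T["p"]),("scene",Ws,S["p"])):
    m=(w[...,2]>330)&(w[...,2]<385)&(p.max(-1)<60)&(np.abs(w[...,1]-80)<80)&(w[...,0]>450)&(w[...,0]<900); q=w[m]
    print(nm,len(q),q.mean(0).round(0),np.percentile(q,[3,50,97],axis=0).round(0).tolist())
    m=(w[...,2]>85)&(w[...,2]<170)&(np.abs(w[...,1]-70)<50)&(w[...,0]>480)&(w[...,0]<680); q=w[m]; print("dec",len(q),np.percentile(q,[3,50,97],axis=0).round(0).tolist())
E
```

```text
top 281 195 [645.  76. 372.]
top 281 198 [638.  76. 367.]
top 281 202 [628.  75. 371.]
top 284 170 [715.  73. 324.]
top 279 220 [592.  83. 319.]
top 276 245 [531.  89. 317.]
top 275 257 [501.  90. 324.]
top 292 240 [564.  62.  94.]
top 287 250 [535.  75.  99.]
top 285 235 [578.  82. 100.]
sc 312 207 [650.  87. 369.]
sc 312 217 [651.  87. 345.]
sc 312 228 [654.  92. 321.]
sc 343 302 [578. 104.  78.]
sc 345 290 [563.  91. 101.]
sc 340 285 [591. 108. 142.]
sc 280 235 [725.  78. 322.]
sc 350 216 [553.  93. 317.]
top 180 [657.  77. 363.] [[627.0, 50.0, 333.0], [643.0, 78.0, 369.0], [774.0, 90.0, 378.0]]
dec 401 [[522.0, 55.0, 89.0], [561.0, 78.0, 100.0], [597.0, 98.0, 146.0]]
scene 315 [652.  86. 355.] [[637.0, 73.0, 332.0], [652.0, 88.0, 356.0], [664.0, 92.0, 373.0]]
dec 630 [[528.0, 54.0, 87.0], [576.0, 90.0, 101.0], [604.0, 112.0, 146.0]]
```

View pics/crS.png

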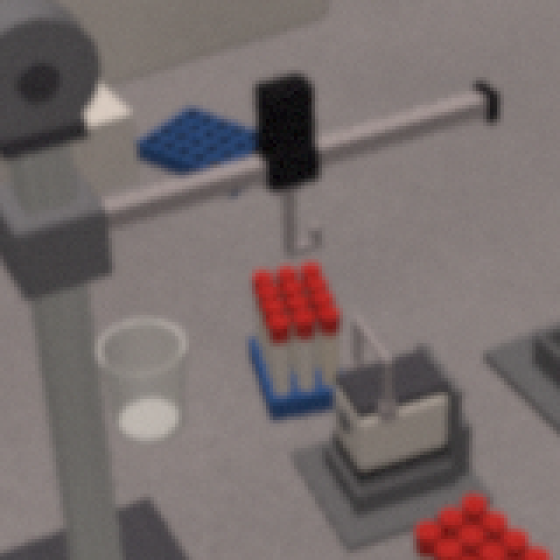

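View pics/crT.png

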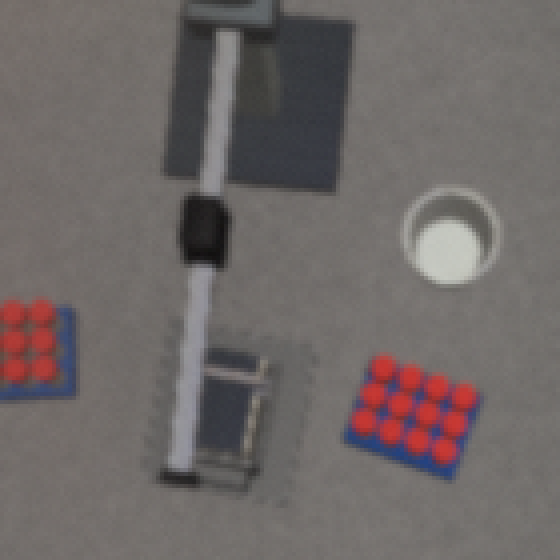

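```bash
cat >> h.py <<'E'
def ray(n,u,v,z,info=None):
    i=info or eyes.camera_info(n); K=np.array(i["intrinsics"]); T=np.array(i["camera_from_world"]); R=T[:3,:3]
    o=-R.T@T[:3,3]; d=R.T@np.linalg.inv(K)@[u,v,1]; return (o+d*(z-o[2])/d[2])
def q(yaw): return [0,float(np.cos(yaw/2)),float(np.sin(yaw/2)),0]
E
python3 - <<'E'
from h import *
S=np.load("pics/scene0.npz");T=np.load("pics/top0.npz")
for n,s in (("top",T),("scene",S)):
    w=cloud(n,s["d"]); m=(w[...,2]>305)&(w[...,2]<335)&(np.abs(w[...,1]-80)<30)&(w[...,0]>510)&(w[...,0]<740)&(np.abs(w[...,0]-640)>25)
    p=w[m]; f=np.polyfit(p[:,0],p[:,1],1); print(n,len(p),"yaw",np.degrees(np.arctan(f[0])),"y at 640,560",np.polyval(f,[640,560]),p[:,2].mean())
for u,v in [(281.5,233.5),(296,234)]: print("bar top",ray("top",u,v,142).round(1))
for u,v in [(332,271.4),(340.9,283.4)]: print("bar scene",ray("scene",u,v,142).round(1))
for u,v in [(276,198),(287,198),(281,189),(281,206)]: print("grip top",ray("top",u,v,373).round(1))
yaw=-0.08
o=get_obs(); print(o["tcp_pos"])
manip.move_linear([244,-575,480],200)
manip.move_to([540,80,480],q(yaw))
i=eyes.camera_info("wrist"); p,d=eyes.read_camera("wrist"); cv2.imwrite("pics/w1.png",p[...,::-1]); np.savez("pics/w1.npz",p=p,d=d,K=i["intrinsics"],T=i["camera_from_world"])
T=np.array(i["camera_from_world"]);print("cam at",-T[:3,:3].T@T[:3,3],T[2,:3],get_obs()["t"],get_obs()["tcp_pos"])
E
```

```text
top 434 yaw -5.011599990619806 y at 640,560 [79.77808036 86.79349435] 320.85751146002
scene 636 yaw -4.9467373800996395 y at 640,560 [82.71690749 89.64106876] 319.00645585907586
bar top [577.2  88.9 142. ]
bar top [576.6  49.1 142. ]
bar scene [577.   53.3 142. ]
bar scene [585.5 104.6 142. ]
grip top [637.3  87.1 373. ]
grip top [637.7  61.1 373. ]
grip top [659.   75.8 373. ]
grip top [618.4  74.8 373. ]
[ 244.13968508 -574.65695645  194.35305867]
cam at [614.82405121  72.94171313 657.3670853 ] [-0.29541636  0.02332184 -0.95508391] 4.275 [540.2892331   79.00996199 479.85154276]
```

View pics/w1.png

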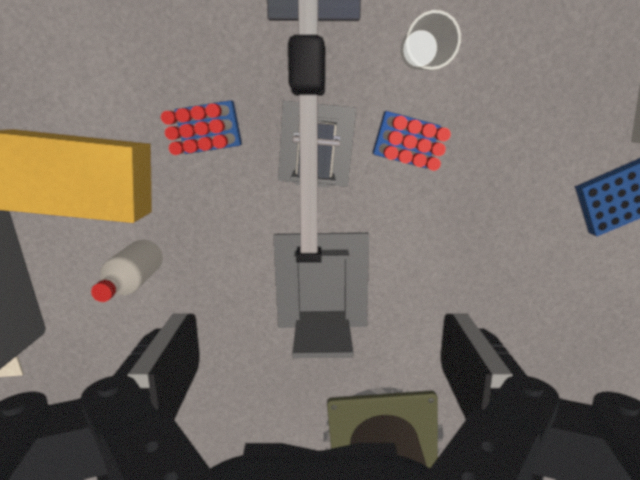

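Wrist view: grip top near (307,64), bail crossbar about (294–338,139) crossing under the arm, cradle (282–355,100–185). I'll enlarge that area.

```bash
python3 - <<'E'
from h import *
s=np.load("pics/w1.npz"); cv2.imwrite("pics/w1c.png",cv2.resize(s["p"][30:190,260:380],(600,800)[::1] if 0 else (450,600),interpolation=cv2.INTER_CUBIC)[...,::-1])
E
```

```text
(no output)
```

View pics/w1c.png

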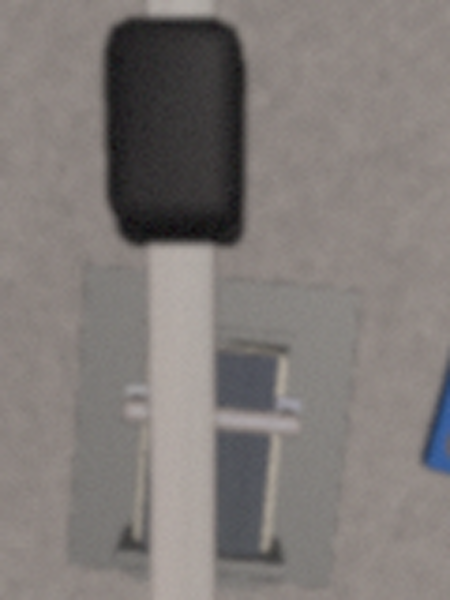

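```bash
python3 - <<'E'
from h import *
s=np.load("pics/w1.npz"); I=dict(intrinsics=s["K"],camera_from_world=s["T"])
c=lambda a,b:(260+a/3.75,30+b/3.75)
for n,a,b,z in [("barL",123,408,142),("barR",300,424,142),("gripTL",110,20,373),("gripTR",240,20,373),("gripBL",110,205,373),("gripBR",242,205,373),("arm",181.5,590,322),("arm",182,250,322),("arm",182,5,322),("cradle corner",85,265,0),("cc",360,290,0),("cc",68,565,0),("cc",330,585,0),("deBL",135,540,101),("decBR",262,550,101),("decTR",290,352,101)]:
    print(n,ray("",*c(a,b),z,I).round(1))
w=cloud("",s["d"],I); m=(w[...,2]>360)&(w[...,2]<385)&(np.abs(w[...,1]-80)<30)&(w[...,0]>600)&(w[...,0]<680);print(w[m].mean(0),np.percentile(w[m],[3,97],axis=0))
m=(w[...,2]>305)&(w[...,2]<335)&(np.abs(w[...,1]-80)<30)&(w[...,0]>510)&(w[...,0]<720)&(np.abs(w[...,0]-640)>28);p=w[m];f=np.polyfit(p[:,0],p[:,1],1);print(np.degrees(np.arctan(f[0])),np.polyval(f,[640,580]))
E
```

```text
barL [584.6 107.2 142. ]
barR [574.9  50.9 142. ]
gripTL [660.5  87.6 373. ]
gripTR [658.7  66.2 373. ]
gripBL [632.   90.6 373. ]
gripBR [630.1  68.2 373. ]
arm [556.   86.5 322. ]
arm [625.3  80.1 322. ]
arm [670.2  76.  322. ]
cradle corner [632.9 126.1   0. ]
cc [614.3  17.2   0. ]
cc [514.  146.3   0. ]
cc [496.4  36.7   0. ]
deBL [536.4 110.3 101. ]
decBR [529.1  65.6 101. ]
decTR [596.1  50.9 101. ]
[644.50219423  78.88876746 369.7615923 ] [[628.68469282  67.84449066 365.9800538 ]
 [660.06283154  89.99587348 371.8211328 ]]
-5.079793422020732 [79.45259568 84.78612486]
```

Hook and bail: grip ≈ (644.5, 79, 350) with the arm yawed −5.1°. The bar on the arm line is at x ≈ 581, y ≈ 85 (5 mm off the bail's centre, inside its legs). The bar is about 14 mm to +x of the decapper's middle. Grasping and pulling down next.

```bash
cat >> h.py <<'E'
YAW=np.radians(-5.08); AX=np.array([np.cos(YAW),np.sin(YAW),0])
def st(m=""):
    o=get_obs(); print(m,"t%.1f"%o["t"],np.round(o["tcp_pos"],1),"F",np.round(o["force"],2),"w%.2f"%o["width"],"gf%.0f"%o["gripper_force"]); return o
E
python3 - <<'E'
from h import *
Q=q(YAW)
manip.move_to([644.5,79,440],Q); st("above")
manip.move_linear([644.5,79,334],120); st("at")
claw.grab(); o=st("grab")
p=np.array([644.5,79,334.])
manip.move_linear(p+[0,0,-20],40); st("d20")
manip.move_linear(p+[0,0,-133],60); manip.dwell(.3); st("d133")
i=eyes.camera_info("wrist"); im,d=eyes.read_camera("wrist"); cv2.imwrite("pics/w2.png",im[...,::-1])
im,d=eyes.read_camera("scene"); cv2.imwrite("pics/s2.png",cv2.resize(im[180:340,230:390],(560,560),interpolation=2)[...,::-1]); np.savez("pics/s2.npz",p=im,d=d)
E
```

```text
above t4.8 [644.7  78.8 438.9] F [-0.03  1.23  0.39] w1.00 gf0
at t5.8 [644.9  79.3 335.2] F [ 0.38 -0.23 -0.01] w1.00 gf0
grab t6.5 [644.6  79.3 334.5] F [-1.14  0.29  2.73] w0.24 gf59
d20 t7.1 [644.2  79.3 313.8] F [-1.54  0.36  3.71] w0.24 gf59
d133 t9.5 [645.3  79.2 201.9] F [-0.28  1.33  7.79] w0.23 gf60
```

View pics/s2.png

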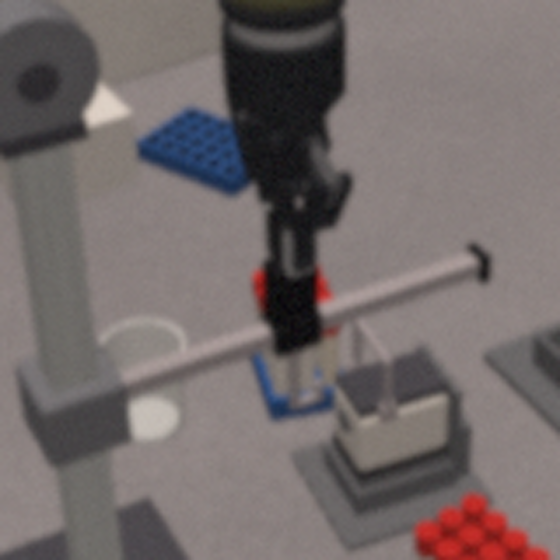

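The hook is pulled down 133 mm and firmly held, just on the +x side of the bail. Feeling for the bar now.

```bash
python3 - <<'E'
from h import *
p=np.array(get_obs()["tcp_pos"]); p0=np.array([644.5,79,201.])
g=manip.move_linear(p0-AX*20,50); manip.dwell(.2); st("start")
g=manip.move_linear(p0-AX*46,20,guard=3); o=st(f"leg1 {g}")
if not g:
    g=manip.move_linear(p0-AX*66,10,guard=2.0); o=st(f"feel {g}")
    im,d=eyes.read_camera("scene"); cv2.imwrite("pics/s3.png",cv2.resize(im[220:340,280:400],(600,600),interpolation=2)[...,::-1])
    st()
E
```

```text
start t10.3 [625.4  81.  202. ] F [-0.01  0.33  8.5 ] w0.23 gf60
leg1 False t11.8 [599.9  83.2 202. ] F [ 0.45  1.01 10.19] w0.24 gf60
feel True t13.2 [586.2  84.5 202.9] F [ 0.63 -1.54  7.9 ] w0.24 gf60
 t13.2 [586.4  84.4 203.1] F [-0.09 -1.5   8.52] w0.23 gf60
```

View pics/s3.png

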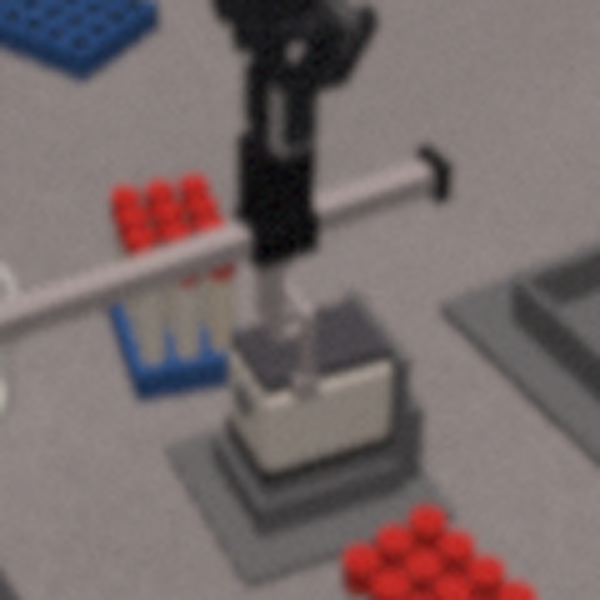

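The hook tip is under the bail and the bar sits near the shank, but contact isn't clear. I'll step further with averaged force readings.

```bash
cat >> h.py <<'E'
def favg(n=12):
    F=[]
    for _ in range(n): manip.dwell(.02); F.append(get_obs()["force"])
    return np.mean(F,0)
E
python3 - <<'E'
from h import *
p0=np.array([644.5,79,201.])
for s in (55,57,58,59,60,61,62,63,64,65,66,67):
    manip.move_linear(p0-AX*s,15); F=favg(); o=get_obs(); print(s,np.round(o["tcp_pos"],1),F.round(2),"along %.2f"%(F@AX),"t%.1f"%o["t"])
    if s>58 and F@AX>2.5: break
E
```

```text
55 [590.9  84.1 201.8] [0.22 0.58 8.64] along 0.17 t13.9
57 [588.7  84.2 201.9] [-0.12  0.68  9.  ] along -0.18 t14.4
58 [587.9  84.3 201.9] [0.33 0.74 8.93] along 0.26 t14.8
59 [587.4  84.4 202. ] [0.77 0.81 8.84] along 0.69 t15.3
60 [586.7  84.4 202.2] [1.21 0.72 8.98] along 1.14 t15.7
61 [585.8  84.5 202.2] [1.52 0.17 9.44] along 1.50 t16.2
62 [585.6  84.6 202.3] [ 2.9  -0.04  8.43] along 2.89 t16.6
```

Contact begins at TCP x ≈ 588 and the decapper is fully leaned by about 585.5. I'll back off to centre the bar in the throat (x ≈ 590), then ease up.

```bash
python3 - <<'E'
from h import *
p0=np.array([644.5,79,201.])
b=p0-AX*55.5
manip.move_linear(b,15); F=favg(); st("backed")
for dz in (10,16,19,21,23,25,28,32,36,40):
    manip.move_linear(b+[0,0,dz],15); F=favg(8); o=get_obs(); print(dz,np.round(o["tcp_pos"],1),F.round(2),"t%.1f"%o["t"])
    if F[2]<-4 or abs(F@AX)>5: break
im,d=eyes.read_camera("scene"); cv2.imwrite("pics/s4.png",cv2.resize(im[200:340,280:420],(560,560),interpolation=2)[...,::-1])
E
```

```text
backed t17.4 [590.4  84.1 201.9] F [1.05 0.94 8.53] w0.23 gf60
10 [590.4  84.1 211.9] [0.53 0.85 8.55] t18.4
16 [590.2  84.1 217.8] [-0.06  1.09  8.14] t19.1
19 [590.1  84.1 220.8] [0.39 1.05 8.28] t19.5
21 [590.1  84.1 222.8] [0.03 1.09 8.15] t19.9
23 [589.6  84.1 224.1] [0.41 1.41 5.38] t20.4
25 [589.1  84.2 225.9] [-0.3   2.29  3.79] t20.8
28 [589.1  84.1 229.1] [-0.8   3.07  3.89] t21.3
32 [589.3  84.1 233.1] [-0.25  3.25  3.48] t21.8
36 [589.3  84.1 237.1] [-0.5   3.96  3.44] t22.4
40 [589.2  84.1 241.1] [-0.63  4.53  2.94] t22.9
```

View pics/s4.png

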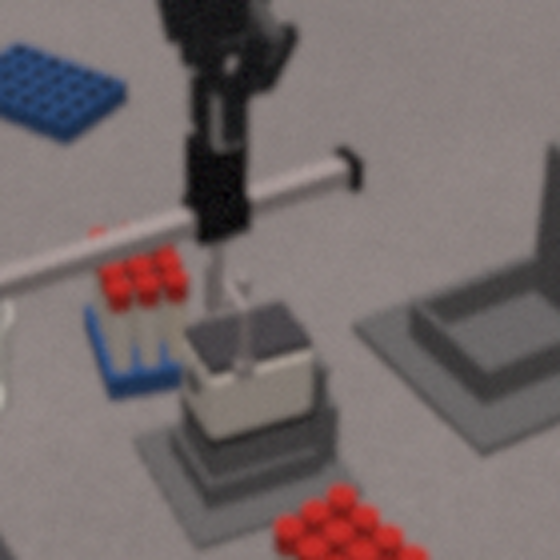

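The bar sits in the throat and the decapper is rising (about 17 mm up). I'll continue to ease up.

```bash
python3 - <<'E'
from h import *
p0=np.array([644.5,79,201.])
b=p0-AX*55.5
for dz in (44,48,53,58,64,70,76,82,88,94):
    manip.move_linear(b+[0,0,dz],18); F=favg(6); o=get_obs(); print(dz,np.round(o["tcp_pos"],1),F.round(2),"t%.1f"%o["t"])
    if F[2]<0.8 or abs(F@AX)>5: break
im,d=eyes.read_camera("scene"); cv2.imwrite("pics/s5.png",cv2.resize(im[180:340,260:420],(560,560),interpolation=2)[...,::-1])
E
```

```text
44 [589.3  84.  245.1] [-0.1   4.6   2.53] t23.4
48 [589.4  84.  249.1] [0.66 4.6  2.78] t23.9
53 [589.2  84.  253.9] [0.08 5.1  2.4 ] t24.4
58 [589.2  84.  258.8] [0.12 5.19 2.49] t25.0
64 [589.1  84.  264.8] [0.35 5.18 1.96] t25.6
70 [589.1  84.  270.7] [0.27 5.37 1.78] t26.1
76 [589.   84.  276.6] [0.6  5.3  1.18] t26.7
82 [589.   84.  282.6] [0.15 5.21 0.99] t27.3
88 [588.9  84.  288.5] [0.33 5.48 0.67] t27.9
```

View pics/s5.png

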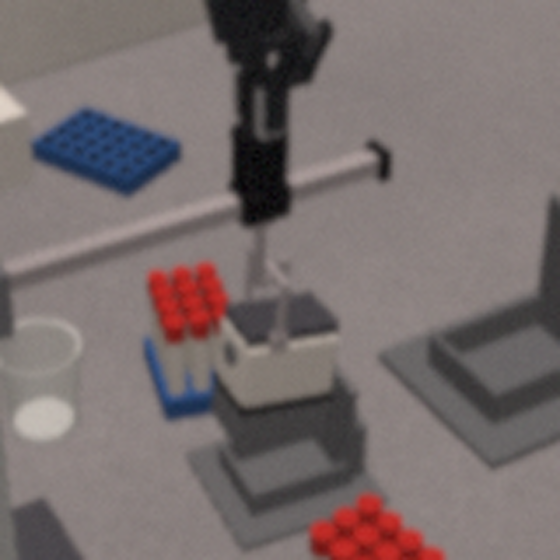

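The decapper is out of the socket and near balance (Fz ≈ 0.7 N), but its lower part is still beside the back plate. I'll slide it 15 mm to +x, let it settle, and release.

```bash
python3 - <<'E'
from h import *
p0=np.array([644.5,79,201.])
b=p0-AX*55.5+[0,0,92]
manip.move_linear(b,12); manip.move_linear(b+AX*15,12); manip.dwell(1); print(favg().round(2)); st("shifted")
claw.open_gripper(); manip.dwell(.5); st("open")
manip.move_linear(b+AX*15+[0,0,75],60); manip.dwell(1.5); st("up")
im,d=eyes.read_camera("scene"); cv2.imwrite("pics/s6.png",cv2.resize(im[180:340,260:420],(560,560),interpolation=2)[...,::-1])
w=cloud("scene",d)
dk=(im.max(-1)<45)&(w[...,2]>250)&(w[...,2]<370)&(w[...,0]>540)&(w[...,0]<680)&(abs(w[...,1]-80)<30); print("grip",np.percentile(w[dk],[3,50,97],axis=0).round())
st()
E
```

```text
[0.43 5.72 0.43]
shifted t31.0 [603.7  82.7 292.3] F [1.1  6.   0.13] w0.23 gf59
open t32.2 [604.2  82.6 293. ] F [-1.12  0.23 -0.79] w1.00 gf0
up t35.1 [604.1  82.6 368. ] F [-0.79  0.29  0.08] w1.00 gf0
grip [[595.  78. 271.]
 [612.  92. 305.]
 [624.  96. 333.]]
 t35.1 [604.2  82.6 368. ] F [-0.08  0.72 -0.57] w0.99 gf0
```

View pics/s6.png

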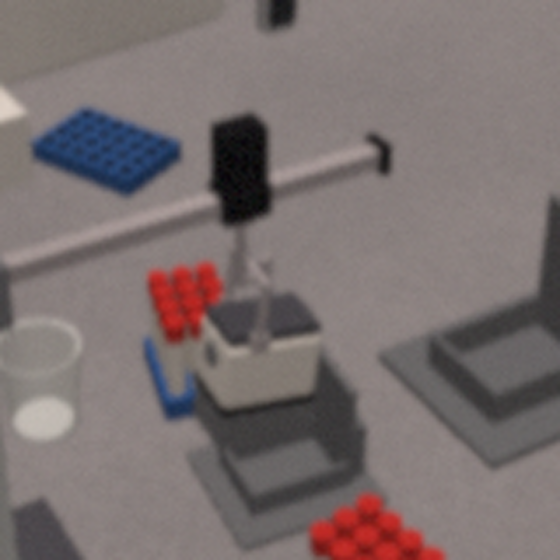

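The decapper hangs freely on the hook, well above the socket and clear of the back plate. I'll let any swing die out, check that it is still, and hand in.

```bash
python3 - <<'E'
from h import *
manip.dwell(5)
f=[]
for _ in range(4):
    im,_d=eyes.read_camera("scene"); f.append(im[235:340,300:370].astype(int)); manip.dwell(.2)
print([abs(a-f[0]).mean().round(2) for a in f[1:]],[abs(a-f[0]).max() for a in f[1:]])
st(); print(manip.sign_off())
E
```

```text
[np.float64(1.65), np.float64(1.68), np.float64(1.67)] [np.int64(14), np.int64(17), np.int64(16)]
 t41.1 [604.2  82.6 368. ] F [ 0.13 -0.66  0.14] w1.00 gf0
the job is handed in; nothing more can be done
None
```

I handed the job in at about 41 s. The decapper hangs on the hook about 65–70 mm above where it stood, clear of the cradle and back plate, with no movement visible in the last frames. The hand-in call returned no verdict.

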